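Find the gel tank whose lid swings freely and load it

ROBOT

A 7-joint arm with a two-finger parallel gripper is mounted at the origin on the work surface. World frame = base frame: x ahead of the robot, y to its left, z up, the work surface at z = 0. Lengths are in m, angles in rad, forces in N, time in s.
With the tool pointing down it reaches from about 0.425 to 0.875 m from the base axis. Payload 4.7 kg.
Tool frame: the origin (TCP) lies at the very end of the fingers, on their centre line; the grasp point (between the pads) lies 19 mm behind it; z points along the fingers, y is the line along which they close (so a half turn about z gives the same grasp; the last joint's range is limited). The gripper opens to 87 mm and grips with 3 to 60 N. Pads are 19 mm wide; open, the fingers measure 117 mm over their backs; the gripper's body (75 mm by 190 mm) begins 51 mm behind the grasp point.
Start: joints at [1.207, 0.321, -0.07, 1.45, 0.023, 1.371, -0.057], TCP at [0.24, -0.604, 0.223] pointing down, gripper open.
Joint ranges: [-2.86, 2.86], [-0.3, 2.09], [-1.38, 1.24], [0.06, 2.45], [-1.56, 4.7], [0.09, 2.05], [-2.69, 2.69]. Speed limits (rad/s): [2.57, 2.57, 3.14, 3.14, 3.14, 3.14, 3.14].

INTERFACE

Orientations are given as a rotation vector (axis times angle).
In Python, from bench import ctrl, get_image, job gives the robot as it stands.
- The arm moves only by the shell command python3 -m crank 'ROWS' [FORCE]. ROWS is JSON, a list that holds one entry, the list of rows, each a list of 5 numbers: the shift along the tool's x, y, z in mm, then the turn about the tool's z in rad, then the closure, from -1 (fully open) to 1 (shut), so that 0 is half open. A call has 1 to 10 rows; each row shifts and turns the commanded pose from where the row before left it, along the tool's axes as they then stand; what a row does not reach is not made up. A row lasts 1/12 s, in which the tool goes at most 41.7 mm and 7.16 degrees, less where a joint would pass 70% of its speed; a pose out of reach is approached as far as the arm can. A call with a gripper value outside its range is refused whole. The fingers move at their own pace and stop on an object; FORCE is the grip in N (left out, the last holds). Time passes only in rows, so rows that do not move let the fingers close. It gives the time, the measured TCP pose, the force, the opening and the grip force at its end, in the units of the state.
- ctrl.get_state(): the state, without advancing time (a new reading comes with each control period).
- get_image(name): name is "side" or "top" or "wrist"; returns a dict with "pixels" (400x640x3 uint8, red, green, blue), "fx", "fy", "cx", "cy" (pixels), "T" (4x4, takes a point from camera to world coordinates); the wrist camera has in their place "T_tool_cam" (4x4, takes a point from camera to tool coordinates, whose origin is the TCP and whose axes are the flange's). Camera axes: x right, y down, z forward; pixel columns grow to the right and rows downward; lengths in m; the calibration is good to about 2 mm. A picture is of the moment at which its call begins: read the wrist's pose just before it. There is no depth.
- job.close_job(): hands the job in; it is judged then, once.
The state is a dict: "time": time; "joint_positions": joint angles; "qd": joint speeds; "joint_torque": joint torques, N m; "position": TCP position; "tool_rot": TCP orientation; "ft_force": force on the tool from outside, world axes, zero at the start; "torque": the same for the moment, N m; "grip_width": opening from 0.0 (shut) to 1.0 (fully open); "grip_force": force on a finger pad.
Only numpy, scipy, OpenCV 4.12 (cv2) and the standard library are available. Lean on these libraries where they do the work, as an engineer would, in place of code of your own. Each camera call takes 0.05 s, during which the arm holds its last target. There are 200 camera calls.

TASK

The three gel tanks look alike, but two have lid hinges gone stiff with dried salt: swing all three lids wide open, feeling which one moves freely, before loading anything. Then set the casting tray squarely in the middle of the raised bed of the free-swinging tank, its comb running from the tank's handle side to its hinge side, and lower that lid fully shut without slamming it. Leave the two stiff lids standing wide open for cleaning, and do not disturb the other things on the bench.

Things in the scene. Friction and masses are not known exactly. Their poses are not given: they have to be found in the camera images.
- tank_a: clear plastic gel tank fixed to the bench, one of three alike: 110 (x) x 120 (y) x 90 mm high, walls 5 mm, open top; inside, a white raised bed 100 (x) x 86 (y) mm, its top 20 mm above the underside, a lower trough at each y end. Origin: centre of the underside, z up, handle side -x, hinge side +x. Just one of the three has a free lid hinge; which one must be felt.
- lid_a (a joint): lid angle of tank a, rad: 0 closed on the rim, 1.57 upright, stop at 1.9 (leaning back, which leaves most room above the tank). Turns about the tank's +y through hinge_a. Clear plate 110 x 118 x 6 mm, 0.2 kg; stays at any angle where it is left. Moving it at the bar takes about 1 to 3 N if the hinge is free, 8 to 10 N if stiff. Starts 0 to 0.3 rad ajar.
- bar_a (a point): centre of the lid handle of tank a: a level round steel bar 10 mm thick along the tank's y, 77 mm clear between its two arms, 45 mm beyond the lid's front edge, 155 mm from the hinge axis and (lid closed) 3 mm above it. Pinched from above, one finger before and one behind, the bar can turn in the grip along the whole arc.
- hinge_a (a point): point on the lid's hinge axis of tank a, mid-width, 55 mm to +x of the tank's origin and 90 mm above the bench.
- tank_b: like tank_a: same look, same sizes and axes.
- lid_b (a joint): lid angle of tank b, rad: 0 closed on the rim, 1.57 upright, stop at 1.9 (leaning back, which leaves most room above the tank). Turns about the tank's +y through hinge_b. Clear plate 110 x 118 x 6 mm, 0.2 kg; stays at any angle where it is left. Moving it at the bar takes about 1 to 3 N if the hinge is free, 8 to 10 N if stiff. Starts 0 to 0.3 rad ajar.
- bar_b (a point): centre of the lid handle of tank b: a level round steel bar 10 mm thick along the tank's y, 77 mm clear between its two arms, 45 mm beyond the lid's front edge, 155 mm from the hinge axis and (lid closed) 3 mm above it. Pinched from above, one finger before and one behind, the bar can turn in the grip along the whole arc.
- hinge_b (a point): point on the lid's hinge axis of tank b, mid-width, 55 mm to +x of the tank's origin and 90 mm above the bench.
- tank_c: like tank_a: same look, same sizes and axes.
- lid_c (a joint): lid angle of tank c, rad: 0 closed on the rim, 1.57 upright, stop at 1.9 (leaning back, which leaves most room above the tank). Turns about the tank's +y through hinge_c. Clear plate 110 x 118 x 6 mm, 0.2 kg; stays at any angle where it is left. Moving it at the bar takes about 1 to 3 N if the hinge is free, 8 to 10 N if stiff. Starts 0 to 0.3 rad ajar.
- bar_c (a point): centre of the lid handle of tank c: a level round steel bar 10 mm thick along the tank's y, 77 mm clear between its two arms, 45 mm beyond the lid's front edge, 155 mm from the hinge axis and (lid closed) 3 mm above it. Pinched from above, one finger before and one behind, the bar can turn in the grip along the whole arc.
- hinge_c (a point): point on the lid's hinge axis of tank c, mid-width, 55 mm to +x of the tank's origin and 90 mm above the bench.
- tray: loose gel tray, 60 (x) x 80 (y) mm, 0.14 kg: clear, floor 5 mm, walls 25 mm high at both x sides, and a white comb plate fixed across its middle: 60 mm along x, 10 mm thick in y, solid from 25 to 60 mm above the underside; grip it there. Origin: centre of the underside, z up; same after half a turn. Starts on the bench beside the middle tank's front, x axis across the bench.
- tipbox: bystander, leave alone: grey pipette tip box with clear top, 62 (x) x 85 (y) x 52 mm high, origin at the centre of the underside
- buffer: bystander, leave alone: white jar, 56 mm diameter, 95 mm high, standing between two tanks, origin at the centre of the underside
- beaker: bystander, leave alone: glass beaker, 58 mm diameter, 85 mm high, standing between two tanks, origin at the centre of the underside
- rack: bystander, leave alone: white tube rack, 75 (x) x 200 (y) x 45 mm, origin at the centre of the underside
- flask: bystander, leave alone: glass conical flask, 76 mm diameter at the foot, 120 mm high, origin at the centre of the underside

How it is judged:
On the way, in this order (a step that is already met when the one before it is completed fails the run):
1. all three lids stand wide open (past 1.2 rad) at once, the tray still outside the tanks (value of joint each of lid_a, lid_b, lid_c above 1.2 rad and horizontal distance between tray and tank_a above 0.06 m and horizontal distance between tray and tank_b above 0.06 m and horizontal distance between tray and tank_c above 0.06 m), for 0.2 s.
2. the casting tray lies squarely on the bed of the free-swinging tank, its lid still open (x of tray in the frame of tank_b between -0.015 and 0.015 m and y of tray in the frame of tank_b between -0.014 and 0.014 m and z of tray in the frame of tank_b between 0.015 and 0.025 m and angle between the x axis of tray and the x axis of tank_b, either way round below 0.2 rad and angle between tray's own z axis and vertical below 0.06 rad and value of joint lid_b above 1 rad), for 0.2 s.
At the end, for the whole second after the job is handed in: The tray rests flat on the bed of the free-hinged tank, within 15 mm (tank x) and 14 mm (tank y) of the tank's centre, comb within 0.2 rad of the tank's x axis, at rest; that lid is closed (below 0.06 rad) and the two stiff lids stand open beyond 1.2 rad (x of tray in the frame of tank_b between -0.015 and 0.015 m and y of tray in the frame of tank_b between -0.014 and 0.014 m and z of tray in the frame of tank_b between 0.015 and 0.025 m and angle between the x axis of tray and the x axis of tank_b, either way round below 0.2 rad and angle between tray's own z axis and vertical below 0.06 rad and value of joint lid_b below 0.06 rad and value of joint each of lid_a, lid_c above 1.2 rad and linear speed of tray below 0.02 m/s); the robot touches nothing.
It fails at once if the free lid slammed (falling faster than 2 rad/s in its last 0.25 rad) (value of joint lid_b below 0.25 rad and velocity of joint lid_b below -2 rad/s).
It fails at once if a bystander moved more than 20 mm or tipped (distance of any of tipbox, buffer, beaker, rack, flask from where it was at the start of the episode above 0.02 m or angle between any of tipbox, buffer, beaker, rack, flask's own z axis and vertical above 0.35 rad).
It also fails if it takes over 72 s, if anything falls off the work surface, if the arm or the gripper's body presses on something with over 40 N, if the wrist force passes 120 N, or if a joint passes its speed limit or range.

## Working session

There is one attempt and no reset: what is moved stays moved. The work goes in short steps, Python scripts to look and compute and a shell command to move; the robot and the scene stay as the last step left them, time stands still between calls to the robot, and variables do not carry over. Pictures are saved under pics/ and viewed, at most 10 in all, crops included, and the job is handed in when it is done.

```bash
ls; mkdir -p pics
python3 - <<'E'
from bench import ctrl,get_image
import cv2,numpy as np
print(ctrl.get_state())
for n in("top","side"):
    d=get_image(n);print(n,d["fx"],d["fy"],d["cx"],d["cy"],np.round(d["T"],4).tolist())
    cv2.imwrite(f"pics/{n}0.png",cv2.resize(d["pixels"][...,::-1],(800,500),interpolation=cv2.INTER_CUBIC))
    np.save(f"{n}0.npy",d["pixels"])
E
```

```text
pics
{'time': 0.0, 'joint_positions': array([ 1.20702907,  0.32180096, -0.07004924,  1.45166385,  0.02261993,
        1.3708094 , -0.05691982]), 'qd': array([-6.73856628e-04, -1.44513746e-03,  4.25398855e-04,  1.28438383e-04,
       -1.02615087e-03,  8.24898126e-05, -8.87377090e-04]), 'joint_torque': array([-6.21760573e-04, -4.91283453e+01, -4.04180093e-01, -3.12522554e+01,
       -6.37133187e-02,  4.36752336e-02,  1.65656352e-04]), 'position': array([ 0.23953245, -0.60366059,  0.22148116]), 'tool_rot': array([-3.08389337e+00, -5.89653662e-01,  7.57516110e-04]), 'ft_force': array([-0.25996433, -0.1429589 ,  0.07674548]), 'torque': array([-0.01382014,  0.00516786,  0.02075234]), 'grip_force': 0.0, 'grip_width': 1.0005769810065273}
top 394.07953973658687 394.07953973658687 318.82357947058523 194.5536499982571 [[0.1428, -0.9669, 0.2113, 0.3155], [-0.9897, -0.1401, 0.0281, -0.0191], [0.0024, -0.2131, -0.977, 1.0501], [0.0, 0.0, 0.0, 1.0]]
side 445.2249129717055 445.2249129717055 330.48452945651565 198.20213592114672 [[-0.8937, -0.2183, 0.3919, 0.073], [-0.4486, 0.4248, -0.7863, 0.9429], [0.0052, -0.8786, -0.4776, 0.6761], [0.0, 0.0, 0.0, 1.0]]
```

View pics/top0.png

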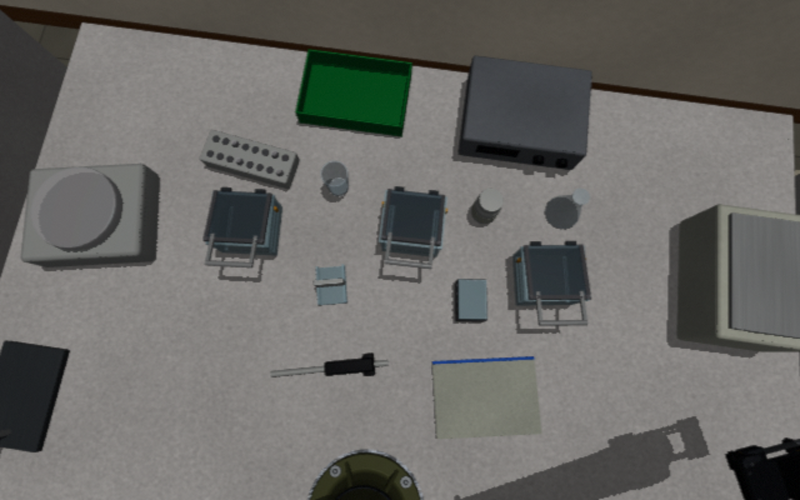

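View pics/side0.png

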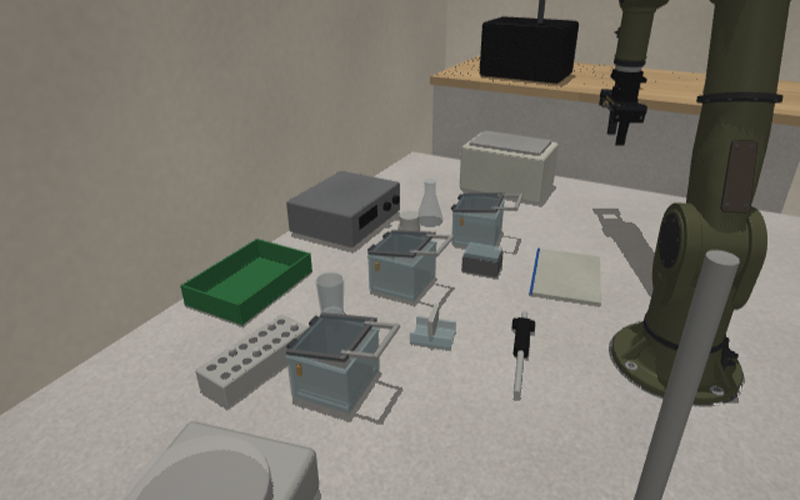

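Run:
```python
import cv2,numpy as np
p=np.load("top0.npy")[...,::-1]
def c(x,y):
    i=cv2.resize(p[y:y+75,x:x+100],None,fx=4,fy=4,interpolation=cv2.INTER_CUBIC)
    i=np.clip(i.astype(float)*1.3,0,255).astype(np.uint8)
    for k in range(0,100,10):
        cv2.line(i,(k*4,0),(k*4,6 if k%50 else 14),(0,0,255),1)
    for k in range(0,75,10): cv2.line(i,(0,k*4),(6,k*4),(0,0,255),1)
    return i
m=np.vstack([np.hstack([c(150,145),c(285,147)]),np.hstack([c(390,190),c(215,190)])])
cv2.imwrite("pics/crop1.png",m)
```

```text
(no output)
```

View pics/crop1.png

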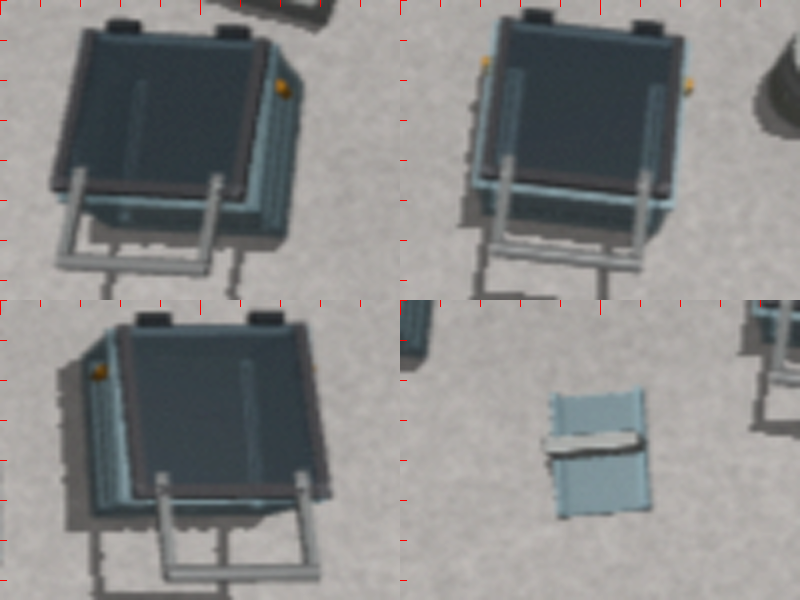

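```bash
cat > h.py <<'E'
import numpy as np
from scipy.optimize import least_squares
K=dict(top=(394.0795,318.8236,194.5536,np.array([[0.1428,-0.9669,0.2113,0.3155],[-0.9897,-0.1401,0.0281,-0.0191],[0.0024,-0.2131,-0.977,1.0501]])),
side=(445.2249,330.4845,198.2021,np.array([[-0.8937,-0.2183,0.3919,0.073],[-0.4486,0.4248,-0.7863,0.9429],[0.0052,-0.8786,-0.4776,0.6761]])))
def proj(c,P):
    f,cx,cy,T=K[c];q=(np.atleast_2d(P)-T[:,3])@T[:,:3]
    return np.c_[f*q[:,0]/q[:,2]+cx,f*q[:,1]/q[:,2]+cy]
def R(a):return np.array([[np.cos(a),-np.sin(a),0],[np.sin(a),np.cos(a),0],[0,0,1]])
def lidpts(p,L):  # L: (r,w,h) in lid frame, r from hinge toward handle
    x,y,yaw,th=p;L=np.asarray(L,float)
    r,w,h=L.T
    X=0.055-r*np.cos(th)+h*np.sin(th); Z=0.09+r*np.sin(th)+h*np.cos(th)
    return np.c_[X,w,Z]@R(yaw).T+[x,y,0]
E
python3 - <<'E'
from h import *
D={'L':((150,145),[(85,30),(270,38),(245,198),(53,190),(135,265)]),
'M':((285,147),[(102,20),(287,38),(268,200),(83,180),(167,257)]),
'R':((390,190),[(118,25),(303,22),(330,196),(133,198),(242,273)])}
Lp=np.array([(0,.059,.006),(0,-.059,.006),(.11,-.059,.006),(.11,.059,.006),(.155,0,.003)])
for k,(o,u) in D.items():
    u=np.array(u)/4+o
    s=least_squares(lambda p:(proj('top',lidpts(p,Lp))-u).ravel(),[.7,{'L':.25,'M':-.06,'R':-.35}[k],0,.1])
    cov=np.linalg.inv(s.jac.T@s.jac)*.25
    print(k,s.x.round(4),np.sqrt(np.diag(cov)).round(4),np.abs(s.fun).max().round(2),'bar',lidpts(s.x,[(.155,0,.003)]).round(4), 'reach',np.hypot(*s.x[:2]).round(3))
    print('  side pred bar ends',(proj('side',lidpts(s.x,[(.155,.045,.003),(.155,-.045,.003),(.11,.059,.006)]))/.8).round(0).tolist())
u=np.array([(152,95),(243,90),(250,212),(157,217)])/4+(215,190)
P=np.array([(-.03,.04),(-.03,-.04),(.03,-.04),(.03,.04)])
# tray x axis along world ~y: corner local (TL = +y world,+x world)
Lc=np.array([(.03,-.04,.025),(-.03,-.04,.025),(-.03,.04,.025),(.03,.04,.025)])
f=lambda p,L:L@R(p[2]).T+[p[0],p[1],0]
s=least_squares(lambda p:(proj('top',f(p,Lc))-u).ravel(),[.55,.1,1.57])
print('tray',s.x.round(4),s.fun.round(2)); 
print('comb pred',((proj('top',f(s.x,np.array([(.03,0,.06),(-.03,0,.06)])))-(215,190))*4).round(0).tolist())
E
```

```text
L [0.5262 0.33   0.099  0.1794] [0.0009 0.0008 0.008  0.022 ] 0.49 bar [[0.4297 0.3204 0.1206]] reach 0.621
  side pred bar ends [[375.0, 355.0], [397.0, 323.0], [345.0, 357.0]]
M [ 0.5751 -0.0149  0.028   0.1586] [0.001  0.0006 0.0068 0.0262] 1.05 bar [[ 0.4775 -0.0176  0.1174]] reach 0.575
  side pred bar ends [[436.0, 255.0], [452.0, 236.0], [413.0, 255.0]]
R [ 0.5075 -0.3043  0.1573  0.1334] [0.0009 0.0008 0.0086 0.0295] 0.73 bar [[ 0.4105 -0.3197  0.1136]] reach 0.592
  side pred bar ends [[515.0, 209.0], [520.0, 195.0], [496.0, 210.0]]
tray [0.4278 0.1364 1.7837] [ 0.12  0.2   0.14 -0.1  -0.18 -0.23 -0.08  0.13]
comb pred [[146.0, 149.0], [241.0, 143.0]]
```

```bash
cat >> h.py <<'E'
from scipy.spatial.transform import Rotation
def go(x,y,z,psi=None):
    "tool-frame mm shift to TCP target, and turn about tool z so that tool y points at heading psi"
    from bench import ctrl
    s=ctrl.get_state();M=Rotation.from_rotvec(s['tool_rot']).as_matrix()
    d=M.T@(np.array([x,y,z])-s['position'])*1000
    h=np.arctan2(M[1,1],M[0,1])
    t=None if psi is None else -((psi-h+np.pi)%(2*np.pi)-np.pi)
    print('t',round(s['time'],2),'pos',s['position'].round(4),'head',h.round(4),'tilt',M[2,2].round(4),'shift',d.round(1),'turn',t if t is None else round(t,4),'F',s['ft_force'].round(1),'grip',round(s['grip_width'],3),round(s['grip_force'],1),'q',s['joint_positions'].round(2))
E
python3 -m crank '[[[0,0,0,-0.12,0.17],[0,0,0,-0.12,0.17],[0,0,0,-0.12,0.17],[0,0,0,-0.12,0.17],[0,0,0,-0.12,0.17],[0,0,0,-0.12,0.17],[0,0,0,-0.12,0.17],[0,0,0,-0.12,0.17],[0,0,0,-0.12,0.17],[0,0,0,-0.12,0.17]]]' 25
python3 -m crank '[[[0,0,0,-0.12,0.17],[0,0,0,-0.03,0.17],[0,0,0,0,0.17]]]'
python3 -c "
from h import *
go(.4105,-.3197,.16,.157)"
```

```text
time: 0.93
position: [0.2396, -0.6039, 0.2219]
tool_rot: [-2.206, -2.235, -0.001]
ft_force: [0.5, -0.2, -0.2]
grip_width: 0.426
grip_force: 0.0
time: 1.18
position: [0.2395, -0.6039, 0.2219]
tool_rot: [-2.039, -2.389, -0.001]
ft_force: [0.2, -0.8, 0.5]
grip_width: 0.417
grip_force: 0.0
t 1.18 pos [ 0.2395 -0.6039  0.2219] head 0.1576 tilt -1.0 shift [253.8 213.5  62.2] turn 0.0006 F [ 0.2 -0.8  0.5] grip 0.417 0.0 q [ 1.35  0.33 -0.25  1.45  0.08  1.38  1.25]
```

```bash
python3 -m crank '[[[26,22,0,0,0.17],[26,22,0,0,0.17],[26,22,0,0,0.17],[26,22,0,0,0.17],[26,22,0,0,0.17],[26,22,0,0,0.17],[26,22,0,0,0.17],[26,22,0,0,0.17],[26,22,0,0,0.17],[20,15.5,0,0,0.17]]]'
python3 -m crank '[[[0,0,15,0,0.17],[0,0,15,0,0.17],[0,0,10,0,0.17],[0,0,0,0,0.17]]]'
python3 - <<'E'
from h import *
go(.4105,-.3197,.0946,.157)
from bench import get_image
import cv2
d=get_image('wrist');cv2.imwrite('pics/w1.png',d['pixels'][...,::-1]);print(d['fx'],d['cx'],d['cy'],d['T_tool_cam'].round(4).tolist())
E
```

```text
time: 2.02
position: [0.4125, -0.3167, 0.2226]
tool_rot: [2.039, 2.39, 0.001]
ft_force: [0.9, -0.9, 0.4]
grip_width: 0.418
grip_force: 0.0
time: 2.35
position: [0.4094, -0.319, 0.1801]
tool_rot: [-2.039, -2.384, 0.0]
ft_force: [-0.3, -0.0, -0.9]
grip_width: 0.415
grip_force: 0.0
t 2.35 pos [ 0.4094 -0.319   0.1801] head 0.156 tilt -1.0 shift [-1.1  1.2 85.5] turn -0.001 F [-0.3 -0.  -0.9] grip 0.415 0.0 q [ 1.05  0.1  -0.47  1.81  0.05  1.25  0.73]
277.5462110898148 322.7759828102404 196.76627018579734 [[-0.0005, -0.9642, -0.2653, 0.0722], [1.0, -0.0005, -0.0, 0.0006], [-0.0001, -0.2653, 0.9642, -0.1623], [0.0, 0.0, 0.0, 1.0]]
```

View pics/w1.png

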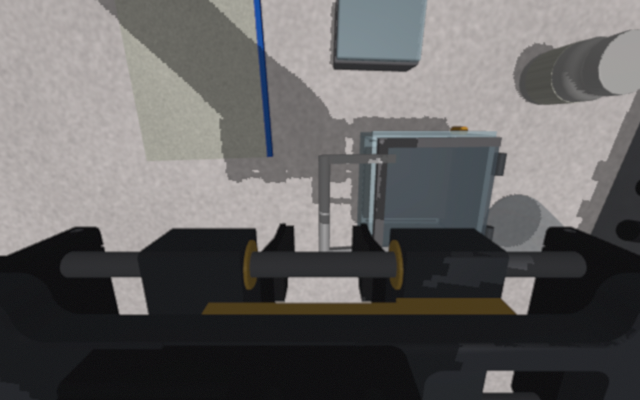

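The wrist view shows bar R (column 324) running midway between the fingers (289–352), with its far end at row 155 (tool x +45 mm), as predicted. I'm going down to pinch.

```bash
python3 -m crank '[[[-1,1,17,0,0.17],[0,0,17,0,0.17],[0,0,17,0,0.17],[0,0,17,0,0.17],[0,0,17,0,0.17],[0,0,0,0,0.17],[0,0,0,0,0.17]]]'
python3 -m crank '[[[0,0,0,0,1],[0,0,0,0,1],[0,0,0,0,1],[0,0,0,0,1],[0,0,0,0,1],[0,0,0,0,1]]]' 25
python3 - <<'E'
from h import *
go(.4105,-.3197,.0946,.157)
th0=.1334;a=.003/.155;th=np.r_[th0,np.arange(.2,1.81,.1)]+a
P=.155*np.c_[-np.cos(th),-np.sin(th)]*1000
print(np.diff(P,axis=0).round(1).tolist())
E
```

```text
time: 2.98
position: [0.4118, -0.321, 0.0977]
tool_rot: [-2.041, -2.387, -0.0]
ft_force: [-0.1, -0.1, 1.0]
grip_width: 0.418
grip_force: 0.0
time: 3.48
position: [0.4106, -0.3214, 0.0981]
tool_rot: [-2.04, -2.387, 0.004]
ft_force: [-5.0, 0.2, 5.6]
grip_width: 0.101
grip_force: 25.0
t 3.48 pos [ 0.4106 -0.3214  0.0981] head 0.1563 tilt -1.0 shift [1.7 0.2 3.5] turn -0.0007 F [-5.   0.2  5.6] grip 0.101 25.0 q [ 1.04  0.18 -0.47  1.9   0.09  1.08  0.69]
[[1.9, -10.1], [4.1, -14.9], [5.6, -14.4], [7.0, -13.8], [8.4, -13.0], [9.6, -12.2], [10.8, -11.1], [11.8, -10.0], [12.8, -8.8], [13.6, -7.4], [14.3, -6.1], [14.8, -4.6], [15.2, -3.1], [15.4, -1.6], [15.5, -0.0], [15.4, 1.5], [15.2, 3.1]]
```

```bash
python3 -m crank '[[[0,1.9,-10.1,0,1],[0,4.1,-14.9,0,1],[0,5.6,-14.4,0,1],[0,7,-13.8,0,1],[0,8.4,-13,0,1],[0,9.6,-12.2,0,1]]]'
python3 -m crank '[[[0,10.8,-11.1,0,1],[0,11.8,-10,0,1],[0,12.8,-8.8,0,1],[0,13.6,-7.4,0,1],[0,14.3,-6.1,0,1]]]'
python3 -m crank '[[[0,14.8,-4.6,0,1],[0,15.2,-3.1,0,1],[0,15.4,-1.6,0,1],[0,15.5,0,0,1],[0,15.4,1.5,0,1],[0,15.2,3.1,0,1]]]'
python3 -m crank '[[[0,0,0,0,1],[0,0,0,0,1],[0,0,0,0,1]]]'
```

```text
time: 3.98
position: [0.4435, -0.3162, 0.1748]
tool_rot: [-2.039, -2.38, 0.009]
ft_force: [-7.8, -3.1, -6.1]
grip_width: 0.1
grip_force: 25.0
time: 4.4
position: [0.5045, -0.3071, 0.2216]
tool_rot: [-2.04, -2.378, 0.015]
ft_force: [-16.7, 0.1, 14.5]
grip_width: 0.105
grip_force: 25.0
time: 4.9
position: [0.5994, -0.2927, 0.2264]
tool_rot: [-2.043, -2.386, 0.007]
ft_force: [-7.0, -1.3, 8.5]
grip_width: 0.102
grip_force: 25.0
time: 5.15
position: [0.6025, -0.2921, 0.2254]
tool_rot: [2.038, 2.384, 0.001]
ft_force: [3.4, -4.4, 2.3]
grip_width: 0.106
grip_force: 25.0
```

```bash
python3 -m crank '[[[0,0,0,0,0.17],[0,0,0,0,0.17],[0,0,0,0,0.17],[0,0,-20,0,0.17],[0,0,-30,0,0.17],[0,0,-25,0.12,0.17],[0,0,0,0.008,0.17],[0,0,0,0,0.17]]]' 25
python3 -c "
from h import *
go(.4775,-.0176,.0984,.028)"
```

```text
time: 5.82
position: [0.6018, -0.29, 0.3008]
tool_rot: [2.186, 2.253, 0.002]
ft_force: [-0.8, 0.8, -0.4]
grip_width: 0.406
grip_force: 0.0
t 5.82 pos [ 0.6018 -0.29    0.3008] head 0.0301 tilt -1.0 shift [ 276.2 -116.5  202. ] turn 0.0021 F [-0.8  0.8 -0.4] grip 0.406 0.0 q [ 0.77  0.38 -0.51  1.26  0.18  1.54  0.32]
```

```bash
python3 -m crank '[[[34,-14.5,0,0,0.17],[34,-14.5,0,0,0.17],[34,-14.5,0,0,0.17],[34,-14.5,0,0,0.17],[34,-14.5,0,0,0.17],[34,-14.5,0,0,0.17],[34,-14.5,0,0,0.17],[34,-14.5,0,0,0.17],[4,-0.5,0,0,0.17]]]'
python3 -m crank '[[[0,0,25,0,0.17],[0,0,25,0,0.17],[0,0,25,0,0.17],[0,0,25,0,0.17],[0,0,25,0,0.17],[0,0,0,0,0.17],[0,0,0,0,0.17]]]'
python3 -c "
from h import *
go(.4775,-.0176,.0984,.028)"
```

```text
time: 6.57
position: [0.4735, -0.0107, 0.2981]
tool_rot: [-2.176, -2.263, 0.002]
ft_force: [1.0, 0.2, 0.7]
grip_width: 0.415
grip_force: 0.0
time: 7.15
position: [0.4748, -0.0181, 0.1724]
tool_rot: [-2.185, -2.251, 0.004]
ft_force: [0.6, -0.7, 0.2]
grip_width: 0.411
grip_force: 0.0
t 7.15 pos [ 0.4748 -0.0181  0.1724] head 0.0299 tilt -1.0 shift [ 0.3  3.  74. ] turn 0.0019 F [ 0.6 -0.7  0.2] grip 0.411 0.0 q [ 0.67  0.01 -0.69  1.91  0.01  1.23  0.01]
```

```bash
python3 -m crank '[[[0,3,18,0,0.17],[0,0,18,0,0.17],[0,0,18,0,0.17],[0,0,20,0,0.17],[0,0,0,0,0.17],[0,0,0,0,0.17]]]'
python3 -m crank '[[[0,0,0,0,1],[0,0,0,0,1],[0,0,0,0,1],[0,0,0,0,1],[0,0,0,0,1],[0,0,0,0,1]]]' 25
python3 -c "
from h import *
go(.4775,-.0176,.0984,.028)"
```

```text
time: 7.65
position: [0.4798, -0.0182, 0.1008]
tool_rot: [-2.188, -2.253, -0.0]
ft_force: [-0.0, -1.1, 1.2]
grip_width: 0.413
grip_force: 0.0
time: 8.15
position: [0.479, -0.0184, 0.1001]
tool_rot: [-2.189, -2.253, 0.002]
ft_force: [-2.3, -0.8, 1.1]
grip_width: 0.104
grip_force: 25.0
t 8.15 pos [ 0.479  -0.0184  0.1001] head 0.0289 tilt -1.0 shift [ 0.8 -1.4  1.7] turn 0.0009 F [-2.3 -0.8  1.1] grip 0.104 25.0 q [ 0.65  0.11 -0.69  1.99  0.08  1.07 -0.05]
```

```bash
python3 -m crank '[[[0,1.3,-6.3,0,1],[0,4.1,-14.9,0,1],[0,5.6,-14.4,0,1],[0,7,-13.8,0,1],[0,8.4,-13,0,1],[0,9.6,-12.2,0,1]]]'
python3 -m crank '[[[0,10.8,-11.1,0,1],[0,11.8,-10,0,1],[0,12.8,-8.8,0,1],[0,13.6,-7.4,0,1],[0,14.3,-6.1,0,1]]]'
python3 -m crank '[[[0,14.8,-4.6,0,1],[0,15.2,-3.1,0,1],[0,15.4,-1.6,0,1],[0,15.5,0,0,1],[0,15.4,1.5,0,1],[0,15.2,3.1,0,1]]]'
python3 -m crank '[[[0,0,0,0,1],[0,0,0,0,1],[0,0,0,0,1]]]'
```

```text
time: 8.65
position: [0.5138, -0.0174, 0.1749]
tool_rot: [-2.187, -2.251, 0.006]
ft_force: [-4.1, 0.2, -0.9]
grip_width: 0.105
grip_force: 25.0
time: 9.07
position: [0.5781, -0.0157, 0.2197]
tool_rot: [-2.189, -2.252, 0.004]
ft_force: [-4.3, -0.3, 5.8]
grip_width: 0.106
grip_force: 25.0
time: 9.57
position: [0.6708, -0.0134, 0.2236]
tool_rot: [2.19, 2.252, -0.002]
ft_force: [-3.0, -0.9, 0.6]
grip_width: 0.105
grip_force: 25.0
time: 9.82
position: [0.6708, -0.0134, 0.2234]
tool_rot: [2.189, 2.251, 0.001]
ft_force: [1.7, -2.4, 0.5]
grip_width: 0.101
grip_force: 25.0
```

```bash
python3 -m crank '[[[0,0,0,0,0.17],[0,0,0,0,0.17],[0,0,0,0,0.17],[0,0,-20,0,0.17],[0,0,-30,0,0.17],[0,0,-30,-0.07,0.17],[0,0,0,0,0.17],[0,0,0,0,0.17]]]' 25
python3 -c "
from h import *
go(.4297,.3204,.1016,.099)"
```

```text
time: 10.48
position: [0.6707, -0.0117, 0.305]
tool_rot: [2.107, 2.328, 0.004]
ft_force: [0.1, -0.2, -1.2]
grip_width: 0.41
grip_force: 0.0
t 10.48 pos [ 0.6707 -0.0117  0.305 ] head 0.0996 tilt -1.0 shift [ 354.4 -207.5  202.7] turn 0.0006 F [ 0.1 -0.2 -1.2] grip 0.41 0.0 q [ 0.46  0.42 -0.69  1.24  0.26  1.57 -0.09]
```

```bash
python3 -m crank '[[[32,-18.5,0,0,0.17],[32,-18.5,0,0,0.17],[32,-18.5,0,0,0.17],[32,-18.5,0,0,0.17],[32,-18.5,0,0,0.17],[32,-18.5,0,0,0.17],[32,-18.5,0,0,0.17],[32,-18.5,0,0,0.17],[32,-18.5,0,0,0.17],[32,-18.5,0,0,0.17]]]'
python3 -m crank '[[[34,-22.5,10,0,0.17],[0,0,30,0,0.17],[0,0,30,0,0.17],[0,0,30,0,0.17],[0,0,25,0,0.17],[0,0,0,0,0.17],[0,0,0,0,0.17]]]'
python3 -c "
from h import *
go(.4297,.3204,.1016,.099)"
```

```text
time: 11.32
position: [0.4523, 0.2881, 0.3012]
tool_rot: [-2.109, -2.328, 0.004]
ft_force: [0.3, 0.2, 0.3]
grip_width: 0.416
grip_force: 0.0
time: 11.9
position: [0.4275, 0.3178, 0.1762]
tool_rot: [-2.108, -2.328, 0.007]
ft_force: [0.5, 0.3, 0.8]
grip_width: 0.414
grip_force: 0.0
t 11.9 pos [0.4275 0.3178 0.1762] head 0.0991 tilt -1.0 shift [ 2.5  2.7 74.6] turn 0.0001 F [0.5 0.3 0.8] grip 0.414 0.0 q [ 0.15  0.2  -0.92  1.78  0.16  1.25 -0.72]
```

```bash
python3 -m crank '[[[2,2,18,0,0.17],[0,0,18,0,0.17],[0,0,18,0,0.17],[0,0,20,0,0.17],[0,0,0,0,0.17],[0,0,0,0,0.17]]]'
python3 -m crank '[[[0,0,0,0,1],[0,0,0,0,1],[0,0,0,0,1],[0,0,0,0,1],[0,0,0,0,1],[0,0,0,0,1]]]' 25
python3 -c "
from h import *
go(.4297,.3204,.1016,.099)"
```

```text
time: 12.4
position: [0.4311, 0.3212, 0.1047]
tool_rot: [-2.109, -2.328, -0.0]
ft_force: [0.3, 1.4, -0.2]
grip_width: 0.413
grip_force: 0.0
time: 12.9
position: [0.4299, 0.3211, 0.1043]
tool_rot: [-2.108, -2.328, 0.003]
ft_force: [-4.3, -1.5, 6.1]
grip_width: 0.104
grip_force: 25.0
t 12.9 pos [0.4299 0.3211 0.1043] head 0.0992 tilt -1.0 shift [-0.7 -0.2  2.7] turn 0.0002 F [-4.3 -1.5  6.1] grip 0.104 25.0 q [ 0.1   0.29 -0.9   1.85  0.25  1.12 -0.79]
```

```bash
python3 -m crank '[[[0,0.6,-3.1,0,1],[0,4.1,-14.9,0,1],[0,5.6,-14.4,0,1],[0,7,-13.8,0,1],[0,8.4,-13,0,1],[0,9.6,-12.2,0,1]]]'
python3 -m crank '[[[0,10.8,-11.1,0,1],[0,11.8,-10,0,1],[0,12.8,-8.8,0,1],[0,13.6,-7.4,0,1],[0,14.3,-6.1,0,1]]]'
python3 -m crank '[[[0,14.8,-4.6,0,1],[0,15.2,-3.1,0,1],[0,15.4,-1.6,0,1],[0,15.5,0,0,1],[0,15.4,1.5,0,1],[0,15.2,3.1,0,1]]]'
python3 -m crank '[[[0,0,0,0,1],[0,0,0,0,1],[0,0,0,0,1]]]'
```

```text
time: 13.4
position: [0.4601, 0.3236, 0.1732]
tool_rot: [-2.102, -2.327, 0.018]
ft_force: [-12.5, -1.6, -3.3]
grip_width: 0.102
grip_force: 25.0
time: 13.82
position: [0.5221, 0.3298, 0.221]
tool_rot: [-2.102, -2.329, 0.022]
ft_force: [-18.1, -10.2, 18.0]
grip_width: 0.103
grip_force: 25.1
time: 14.32
position: [0.6195, 0.3383, 0.2253]
tool_rot: [2.109, 2.327, -0.006]
ft_force: [-8.4, -5.8, 8.5]
grip_width: 0.109
grip_force: 25.0
time: 14.57
position: [0.6226, 0.3386, 0.2241]
tool_rot: [2.109, 2.324, 0.004]
ft_force: [5.0, -2.0, 3.9]
grip_width: 0.1
grip_force: 25.0
```

```bash
python3 -m crank '[[[0,0,0,0,0.17],[0,0,0,0,0.17],[0,0,0,0,0.17],[0,0,-20,0,0.17],[0,0,-30,0,0.17],[0,0,-30,-0.114,0.17],[0,0,0,0,0.17],[0,0,0,0,0.17]]]' 25
python3 -c "
from h import *
go(.428,.136,.16,.213)"
```

```text
time: 15.23
position: [0.6194, 0.3415, 0.3052]
tool_rot: [-1.971, -2.446, -0.005]
ft_force: [-0.3, 0.2, -0.9]
grip_width: 0.412
grip_force: 0.0
t 15.23 pos [0.6194 0.3415 0.3052] head 0.2144 tilt -1.0 shift [-160.3 -231.1  144.3] turn 0.0014 F [-0.3  0.2 -0.9] grip 0.412 0.0 q [-0.03  0.54 -0.84  1.13  0.39  1.62 -0.55]
```

```bash
python3 -m crank '[[[-18,-26,0,0,0.17],[-18,-26,0,0,0.17],[-18,-26,0,0,0.17],[-18,-26,0,0,0.17],[-18,-26,0,0,0.17],[-18,-26,0,0,0.17],[-18,-26,0,0,0.17],[-18,-26,0,0,0.17],[-16,-23,0,0,0.17]]]'
python3 -m crank '[[[0,0,36,0,0.17],[0,0,36,0,0.17],[0,0,36,0,0.17],[0,0,36,0,0.17],[0,0,0,0,0.17],[0,0,0,0,0.17],[0,0,0,0,0.17]]]'
python3 - <<'E'
from h import *
go(.428,.136,.03,.213)
from bench import get_image
import cv2
d=get_image('wrist');cv2.imwrite('pics/w2.png',d['pixels'][...,::-1])
d=get_image('top');cv2.imwrite('pics/t2.png',d['pixels'][...,::-1])
E
```

```text
time: 15.98
position: [0.4257, 0.1331, 0.3014]
tool_rot: [-1.974, -2.441, 0.003]
ft_force: [0.7, -1.1, 0.6]
grip_width: 0.417
grip_force: 0.0
time: 16.57
position: [0.4285, 0.135, 0.1605]
tool_rot: [1.973, 2.445, 0.001]
ft_force: [-0.0, -0.1, 0.5]
grip_width: 0.416
grip_force: 0.0
t 16.57 pos [0.4285 0.135  0.1605] head 0.2129 tilt -1.0 shift [  1.   -0.4 130.5] turn -0.0001 F [-0.  -0.1  0.5] grip 0.416 0.0 q [ 0.53 -0.05 -0.86  1.98 -0.04  1.19 -0.1 ]
```

View pics/w2.png

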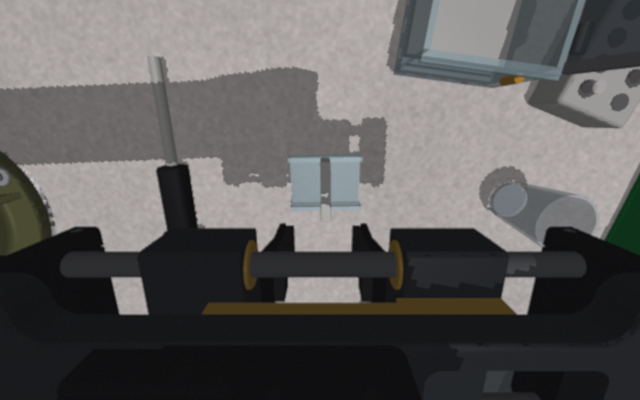

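View pics/t2.png

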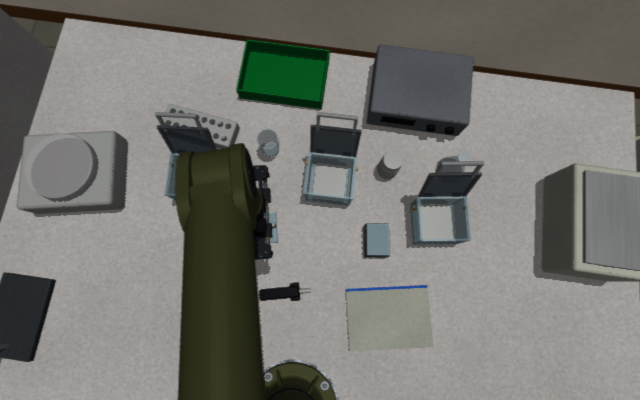

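The wrist view shows the tray at columns 289–362, rows 157–208, with its comb at column 325, lying between the fingers. The top view shows all three lids open. I'll enlarge the tray to check its offset along the comb.

Run:
```python
import cv2
i=cv2.imread('pics/w2.png')[145:233,275:375]
i=cv2.resize(i,None,fx=6,fy=6,interpolation=cv2.INTER_CUBIC)
for k in range(0,100,10): cv2.line(i,(k*6,0),(k*6,8),(0,0,255),1); cv2.line(i,(0,k*6),(8,k*6),(0,0,255),1)
cv2.imwrite('pics/w2c.png',i)
```

```text
(no output)
```

View pics/w2c.png

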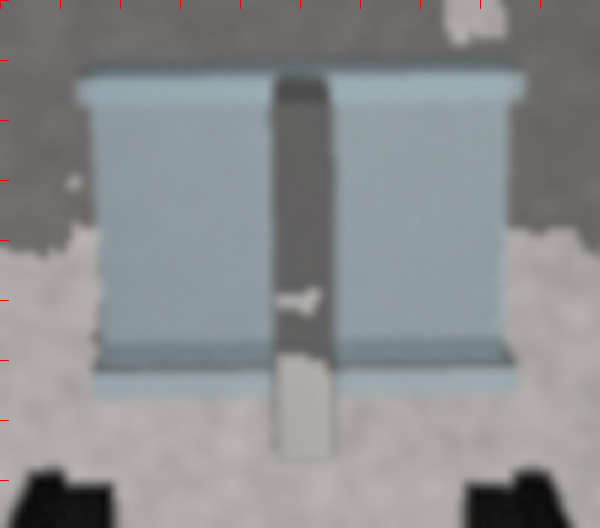

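The crop confirms the tray is 60 mm wide as expected, with its centre about +4 mm in tool x and +3 mm in tool y, and the comb aligned. I'm grasping it now.

```bash
python3 -m crank '[[[4,3,15,0,0.17],[0,0,25,0,0.17],[0,0,25,0,0.17],[0,0,25,0,0.17],[0,0,20,0,0.17],[0,0,15,0,0.17],[0,0,5,0,0.17],[0,0,0,0,0.17],[0,0,0,0,0.17]]]'
python3 -m crank '[[[0,0,0,0,1],[0,0,0,0,1],[0,0,0,0,1],[0,0,0,0,1],[0,0,0,0,1],[0,0,0,0,1]]]' 25
python3 -c "
from h import *
go(.428,.136,.03,.213)"
```

```text
time: 17.42
position: [0.4314, 0.1394, 0.0306]
tool_rot: [1.972, 2.444, 0.002]
ft_force: [-0.4, 0.2, -0.3]
grip_width: 0.416
grip_force: 0.0
time: 17.92
position: [0.4304, 0.1391, 0.0296]
tool_rot: [1.972, 2.445, 0.0]
ft_force: [-0.4, -0.2, 3.4]
grip_width: 0.118
grip_force: 25.0
t 17.92 pos [0.4304 0.1391 0.0296] head 0.213 tilt -1.0 shift [-2.5 -3.  -0.4] turn 0.0 F [-0.4 -0.2  3.4] grip 0.118 25.0 q [ 0.46  0.18 -0.87  2.11  0.18  0.92 -0.3 ]
```

```bash
python3 -m crank '[[[0,0,-15,0,1],[0,0,-30,0,1],[0,0,-30,0,1],[0,0,-30,0,1],[0,0,-30,0,1],[0,0,-15,-0.11,1],[0,0,0,-0.115,1],[0,0,0,-0.115,1],[0,0,0,-0.115,1],[0,0,0,-0.115,1]]]'
python3 -m crank '[[[0,0,0,-0.115,1],[0,0,0,-0.115,1],[0,0,0,-0.115,1],[0,0,0,-0.115,1],[0,0,0,-0.115,1],[0,0,0,-0.115,1],[0,0,0,-0.115,1],[0,0,0,-0.011,1],[0,0,0,0,1]]]'
python3 -c "
from h import *
go(.5751,-.0149,.0515,1.599)"
```

```text
time: 18.75
position: [0.4298, 0.139, 0.179]
tool_rot: [-1.197, -2.904, 0.001]
ft_force: [-0.1, 0.5, -1.9]
grip_width: 0.109
grip_force: 25.0
time: 19.5
position: [0.4298, 0.1391, 0.179]
tool_rot: [0.041, -3.141, 0.0]
ft_force: [-0.5, -0.2, -2.4]
grip_width: 0.112
grip_force: 25.0
t 19.5 pos [0.4298 0.1391 0.179 ] head 1.5968 tilt -1.0 shift [-141.4 -157.7  127.4] turn -0.0022 F [-0.5 -0.2 -2.4] grip 0.112 25.0 q [ 0.48 -0.07 -0.81  1.95 -0.05  1.24  1.28]
```

```bash
python3 -m crank '[[[-17,-19,0,0,1],[-17,-19,0,0,1],[-17,-19,0,0,1],[-17,-19,0,0,1],[-17,-19,0,0,1],[-17,-19,0,0,1],[-17,-19,0,0,1],[-17,-19,0,0,1],[-5.4,-5.7,0,0,1],[0,0,0,0,1]]]'
python3 -m crank '[[[0,0,20,0,1],[0,0,0,0,1],[0,0,0,0,1]]]'
python3 - <<'E'
from h import *
go(.5751,-.0149,.0515,1.599)
from bench import get_image
import cv2
d=get_image('wrist');i=d['pixels'][...,::-1]
cv2.imwrite('pics/w3.png',cv2.resize(i[40:240,190:456],None,fx=3,fy=3,interpolation=cv2.INTER_CUBIC))
E
```

```text
time: 20.33
position: [0.5768, -0.0171, 0.1785]
tool_rot: [0.034, -3.141, -0.001]
ft_force: [-0.3, 1.1, -1.6]
grip_width: 0.11
grip_force: 25.0
time: 20.58
position: [0.5742, -0.0132, 0.1584]
tool_rot: [0.045, -3.138, -0.001]
ft_force: [0.2, 0.3, -1.7]
grip_width: 0.111
grip_force: 25.0
t 20.58 pos [ 0.5742 -0.0132  0.1584] head 1.5997 tilt -1.0 shift [ -1.2  -1.8 106.9] turn 0.0007 F [ 0.2  0.3 -1.7] grip 0.111 25.0 q [ 0.56  0.27 -0.68  1.71  0.18  1.23  1.44]
```

View pics/w3.png

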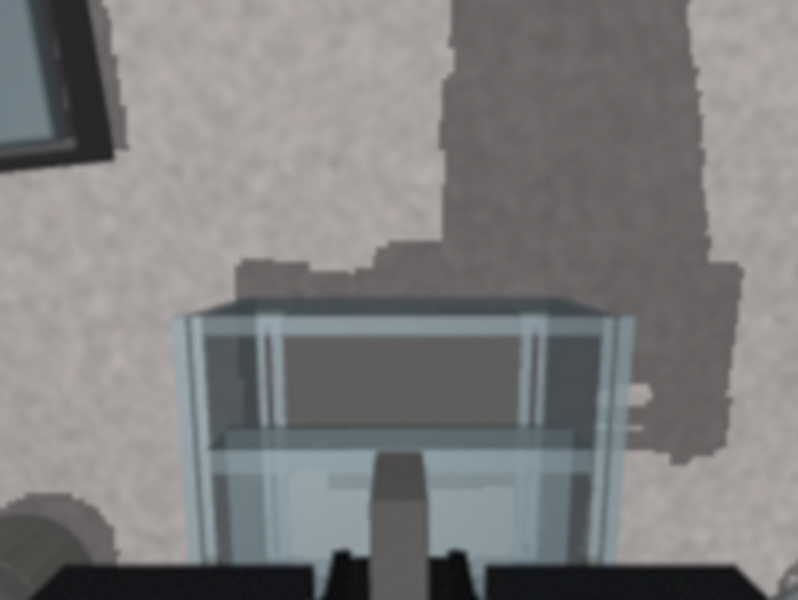

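The comb (column 400 in the crop) is centred between the tank walls (175–633), and the front rim puts the tank centre about 2 mm away in tool x. I'm lowering the tray.

```bash
python3 -m crank '[[[-2,0,15,0,1],[0,0,20,0,1],[0,0,20,0,1],[0,0,20,0,1],[0,0,15,0,1],[0,0,10,0,1],[0,0,4,0,1],[0,0,0,0,1],[0,0,0,0,1]]]'
python3 -m crank '[[[0,0,1,0,1],[0,0,1,0,1],[0,0,0,0,1],[0,0,0,0,1]]]'
python3 -c "
from h import *
go(.5751,-.0149,.0496,1.599)"
```

```text
time: 21.38
position: [0.5786, -0.0143, 0.0564]
tool_rot: [-0.044, 3.14, -0.0]
ft_force: [-0.4, -0.8, -1.2]
grip_width: 0.113
grip_force: 25.0
time: 21.72
position: [0.5782, -0.0146, 0.0537]
tool_rot: [-0.044, 3.141, -0.0]
ft_force: [-0.4, -0.3, -1.6]
grip_width: 0.114
grip_force: 25.0
t 21.72 pos [ 0.5782 -0.0146  0.0537] head 1.5989 tilt -1.0 shift [ 3.1 -0.3  4.1] turn -0.0001 F [-0.4 -0.3 -1.6] grip 0.114 25.0 q [ 0.52  0.39 -0.65  1.8   0.27  1.04  1.38]
```

```bash
python3 -m crank '[[[2,0,1,0,1],[0,0,1,0,1],[0,0,1,0,1],[0,0,1,0,1],[0,0,1,0,1],[0,0,0,0,1],[0,0,0,0,1]]]'
python3 -c "
from h import *
go(.5751,-.0149,.0496,1.599)"
```

```text
time: 22.3
position: [0.5758, -0.0146, 0.0497]
tool_rot: [0.044, -3.141, 0.002]
ft_force: [-5.4, -0.1, 9.0]
grip_width: 0.109
grip_force: 25.0
t 22.3 pos [ 0.5758 -0.0146  0.0497] head 1.5989 tilt -1.0 shift [ 0.7 -0.3  0.1] turn -0.0001 F [-5.4 -0.1  9. ] grip 0.109 25.0 q [ 0.52  0.39 -0.65  1.81  0.27  1.04  1.37]
```

```bash
python3 -m crank '[[[0,0,0,0,0.4],[0,0,0,0,0.4],[0,0,0,0,0.4],[0,0,-10,0,0.4],[0,0,-30,0,0.4],[0,0,-40,0,0.4],[0,0,-40,0,0.4],[0,0,-40,0,0.4],[0,0,-40,0,0.4],[0,0,-40,0,0.4]]]'
python3 -m crank '[[[0,0,-10,0.12,0.17],[0,0,0,0.12,0.17],[0,0,0,0.12,0.17],[0,0,0,0.12,0.17],[0,0,0,0.12,0.17],[0,0,0,0.12,0.17],[0,0,0,0.12,0.17],[0,0,0,0.12,0.17],[0,0,0,0.12,0.17],[0,0,0,0.12,0.17]]]'
python3 -m crank '[[[0,0,0,0.12,0.17],[0,0,0,0.12,0.17],[0,0,0,0.12,0.17],[0,0,0,0.011,0.17],[0,0,0,0,0.17]]]'
python3 - <<'E'
from h import *
go(.6708,-.0134,.2234,.028)
from bench import get_image
import cv2
d=get_image('side');i=d['pixels'][...,::-1]
cv2.imwrite('pics/s4.png',cv2.resize(i[100:340,150:450],None,fx=2.5,fy=2.5,interpolation=cv2.INTER_CUBIC))
E
```

```text
time: 23.13
position: [0.5756, -0.0142, 0.2912]
tool_rot: [-0.045, 3.14, -0.001]
ft_force: [0.7, 0.6, -0.4]
grip_width: 0.302
grip_force: 0.0
time: 23.97
position: [0.5759, -0.0142, 0.299]
tool_rot: [1.744, 2.613, 0.001]
ft_force: [-0.1, 0.1, -0.6]
grip_width: 0.412
grip_force: 0.0
time: 24.38
position: [0.576, -0.0143, 0.2988]
tool_rot: [2.186, 2.255, 0.0]
ft_force: [0.7, -0.3, -0.3]
grip_width: 0.416
grip_force: 0.0
t 24.38 pos [ 0.576  -0.0143  0.2988] head 0.031 tilt -1.0 shift [-2.  94.8 75.5] turn 0.003 F [ 0.7 -0.3 -0.3] grip 0.416 0.0 q [ 0.46  0.17 -0.55  1.5   0.09  1.49 -0.06]
```

View pics/s4.png

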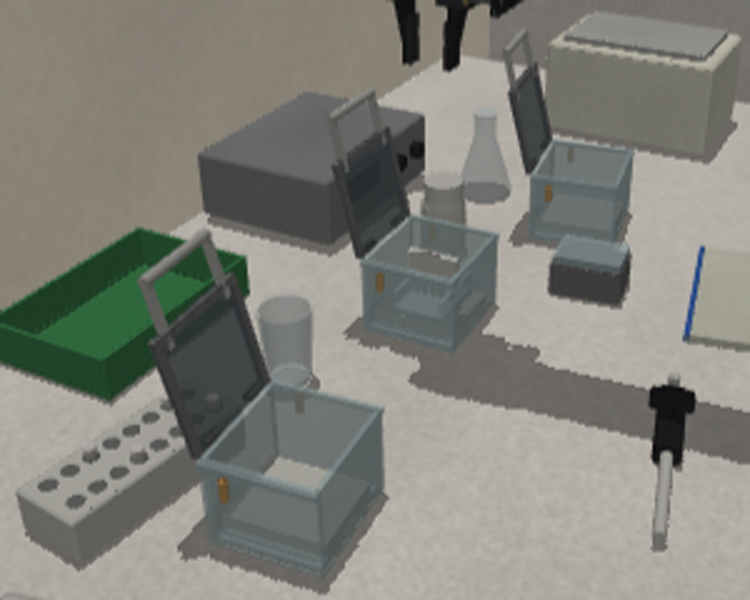

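The side view shows the tray in the middle tank (about 430,290 in the crop), all lids standing open and the bystanders upright. Next I'll re-grip the middle bar.

```bash
python3 -m crank '[[[0,19,0,0,0.17],[0,19,0,0,0.17],[0,19,0,0,0.17],[0,19,0,0,0.17],[-2,19,0,0,0.17],[0,0,0,0,0.17],[0,0,25,0,0.17],[0,0,25,0,0.17],[0,0,22,0,0.17],[0,0,3,0,0.17]]]'
python3 -m crank '[[[0,0,0,0,0.17],[0,0,0,0,1],[0,0,0,0,1],[0,0,0,0,1],[0,0,0,0,1],[0,0,0,0,1],[0,0,0,0,1]]]' 25
python3 - <<'E'
from h import *
go(.6708,-.0134,.2234,.028)
a=.003/.155;th=np.r_[np.arange(1.8,-.01,-.1)]+a
P=.155*np.c_[-np.cos(th),-np.sin(th)]*1000
print(np.diff(P,axis=0).round(1).tolist())
E
```

```text
time: 25.27
position: [0.6682, -0.0143, 0.2187]
tool_rot: [-2.184, -2.251, 0.008]
ft_force: [-0.3, 0.2, -1.2]
grip_width: 0.415
grip_force: 0.0
time: 25.85
position: [0.6712, -0.0138, 0.2242]
tool_rot: [2.189, 2.252, 0.001]
ft_force: [-1.3, 0.2, 1.6]
grip_width: 0.102
grip_force: 25.0
t 25.85 pos [ 0.6712 -0.0138  0.2242] head 0.0282 tilt -1.0 shift [ 0.4 -0.4  0.8] turn 0.0002 F [-1.3  0.2  1.6] grip 0.102 25.0 q [ 0.37  0.41 -0.53  1.38  0.21  1.41 -0.13]
[[-15.2, -3.1], [-15.4, -1.5], [-15.5, 0.0], [-15.4, 1.6], [-15.2, 3.1], [-14.8, 4.6], [-14.3, 6.1], [-13.6, 7.4], [-12.8, 8.8], [-11.8, 10.0], [-10.8, 11.1], [-9.6, 12.2], [-8.4, 13.0], [-7.0, 13.8], [-5.6, 14.4], [-4.1, 14.9], [-2.6, 15.3], [-1.1, 15.5]]
```

```bash
python3 -m crank '[[[0,-15.2,-3.1,0,1],[0,-15.4,-1.5,0,1],[0,-15.5,0,0,1],[0,-15.4,1.6,0,1],[0,-15.2,3.1,0,1],[0,-14.8,4.6,0,1],[0,-14.3,6.1,0,1],[0,-13.6,7.4,0,1]]]'
python3 -m crank '[[[0,-12.8,8.8,0,1],[0,-11.8,10,0,1],[0,-10.8,11.1,0,1],[0,-9.6,12.2,0,1],[0,-8.4,13,0,1],[0,-7,13.8,0,1],[0,-3,7,0,1],[0,-2.6,7.4,0,1],[0,0,0,0,1],[0,0,0,0,1]]]'
python3 -c "
from h import *
go(.4751,-.0177,.074,.028)"
```

```text
time: 26.52
position: [0.5528, -0.0169, 0.2067]
tool_rot: [2.187, 2.25, 0.005]
ft_force: [3.4, 0.0, 0.4]
grip_width: 0.105
grip_force: 25.0
time: 27.35
position: [0.485, -0.0187, 0.1214]
tool_rot: [-2.189, -2.252, 0.002]
ft_force: [-2.5, 0.5, -0.8]
grip_width: 0.1
grip_force: 25.1
t 27.35 pos [ 0.485  -0.0187  0.1214] head 0.0284 tilt -1.0 shift [ 1.3 -9.8 47.4] turn 0.0004 F [-2.5  0.5 -0.8] grip 0.1 25.1 q [ 0.52  0.08 -0.55  1.96  0.05  1.12 -0.02]
```

```bash
python3 -m crank '[[[0,-1.5,5,0,1],[0,-1.4,5,0,1],[0,-1.2,5,0,1],[0,-1,5,0,1],[0,-0.8,5,0,1],[0,-0.7,5,0,1],[0,-0.5,5,0,1],[0,-0.3,5,0,1],[0,0,0,0,1],[0,0,0,0,1]]]'
python3 -m crank '[[[0,0,2,0,1],[0,0,2,0,1],[0,0,2,0,1],[0,0,2,0,1],[0,0,0,0,1],[0,0,0,0,1]]]'
python3 -c "
from h import *
go(.4751,-.0177,.074,.028)"
```

```text
time: 28.18
position: [0.4768, -0.019, 0.0809]
tool_rot: [-2.188, -2.25, 0.003]
ft_force: [-4.7, 1.5, -1.6]
grip_width: 0.098
grip_force: 25.0
time: 28.68
position: [0.4764, -0.019, 0.0731]
tool_rot: [-2.188, -2.25, 0.004]
ft_force: [-6.2, 1.9, 0.1]
grip_width: 0.097
grip_force: 25.1
t 28.68 pos [ 0.4764 -0.019   0.0731] head 0.0281 tilt -1.0 shift [ 1.4 -1.3 -0.9] turn 0.0001 F [-6.2  1.9  0.1] grip 0.097 25.1 q [ 0.51  0.13 -0.55  2.02  0.08  1.02 -0.05]
```

```bash
python3 -m crank '[[[0,0,1.5,0,1],[0,0,1.5,0,1],[0,0,1.5,0,1],[0,0,0,0,1],[0,0,0,0,1]]]'
python3 -c "
from h import *
go(.4751,-.0177,.074,.028)"
```

```text
time: 29.1
position: [0.4763, -0.0191, 0.0707]
tool_rot: [-2.188, -2.25, 0.007]
ft_force: [-13.0, 2.2, 16.0]
grip_width: 0.1
grip_force: 23.9
t 29.1 pos [ 0.4763 -0.0191  0.0707] head 0.028 tilt -1.0 shift [ 1.4 -1.2 -3.3] turn 0.0 F [-13.    2.2  16. ] grip 0.1 23.9 q [ 0.51  0.13 -0.55  2.02  0.08  1.01 -0.05]
```

```bash
python3 -m crank '[[[0,0,0,0,0.17],[0,0,0,0,0.17],[0,0,0,0,0.17],[0,0,0,0,0.17],[0,0,-15,0,0.17],[0,0,-25,0,0.17],[0,0,-30,0,0.17],[0,0,-30,0,0.17],[0,0,-30,0,0.17],[0,0,-30,0,0.17]]]'
python3 -m crank '[[[0,0,0,0,0.17],[0,0,0,0,0.17],[0,0,0,0,0.17],[0,0,0,0,0.17]]]'
python3 - <<'E'
from h import *
go(.4751,-.0177,.074,.028)
from bench import get_image
import cv2
d=get_image('side');i=d['pixels'][...,::-1]
cv2.imwrite('pics/s5.png',cv2.resize(i[100:340,150:450],None,fx=2.5,fy=2.5,interpolation=cv2.INTER_CUBIC))
q=(proj('side',lidpts([.5751,-.0149,.028,0.0],[(.155,.045,.003),(.155,-.045,.003),(.11,.059,.006)]))-(150,100))*2.5
print(q.round(0).tolist())
q=(proj('side',lidpts([.5751,-.0149,.028,0.06],[(.155,.045,.003),(.155,-.045,.003),(.11,.059,.006)]))-(150,100))*2.5
print(q.round(0).tolist())
E
```

```text
time: 29.93
position: [0.4788, -0.0195, 0.2312]
tool_rot: [2.189, 2.251, 0.001]
ft_force: [0.5, -0.8, 0.5]
grip_width: 0.417
grip_force: 0.0
time: 30.27
position: [0.4776, -0.0194, 0.228]
tool_rot: [-2.189, -2.251, 0.002]
ft_force: [-1.1, -0.5, 0.2]
grip_width: 0.418
grip_force: 0.0
t 30.27 pos [ 0.4776 -0.0194  0.228 ] head 0.0279 tilt -1.0 shift [  1.7  -2.2 154. ] turn -0.0001 F [-1.1 -0.5  0.2] grip 0.418 0.0 q [ 0.54 -0.03 -0.54  1.83 -0.02  1.34  0.03]
[[499.0, 280.0], [531.0, 243.0], [454.0, 274.0]]
[[499.0, 272.0], [531.0, 235.0], [453.0, 269.0]]
```

View pics/s5.png

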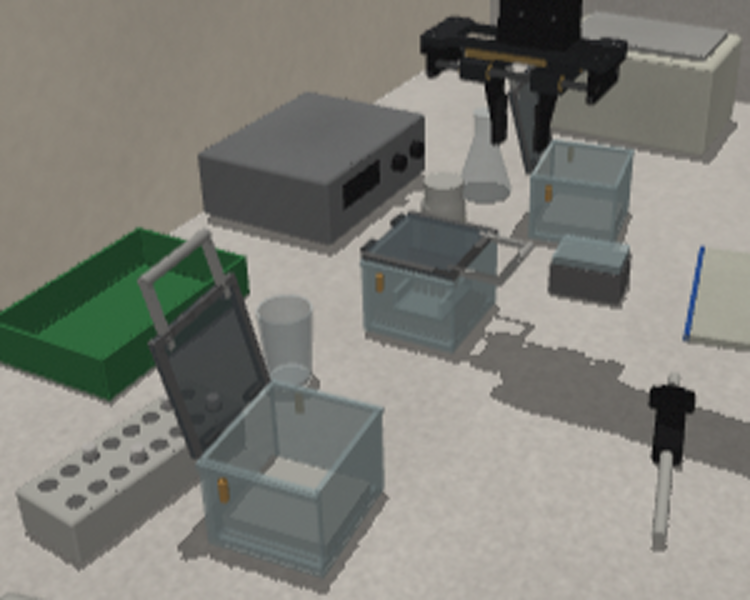

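The middle lid is shut: its bar ends at about (499,280) and (531,243) match the zero-angle prediction. The other two lids are open and the gripper is clear.

```bash
python3 -c "
from bench import job
print(job.close_job())"
```

```text
the job is handed in; nothing more can be done
None
```

The job is handed in, with no verdict returned: the middle tank's lid swung freely, so the tray was set on its bed and that lid lowered gently shut, the two stiff lids were left open, and no bystander looked disturbed in the last pictures.

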